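# Start the dust extractor under its sprung guard flap

## Robot

A 6-joint arm with a two-finger parallel gripper is mounted at the origin on the work surface. World frame = base frame: x ahead of the robot, y to its left, z up, the work surface at z = 0. Lengths are in m, angles in rad, forces in N, time in s.
With the tool pointing down it reaches from about 0.275 to 0.75 m from the base axis. Payload 10.2 kg.
Tool frame: the origin (TCP) lies at the very end of the fingers, on their centre line; the grasp point (between the pads) lies 19 mm behind it (robot.tcp_to_grasp is the distance from the TCP to the grasp point, in m); z points along the fingers, y is the line along which they close (so a half turn about z gives the same grasp; the last joint's range is limited). The gripper opens to 88 mm and grips with 3 to 60 N. Pads are 18 mm wide; open, the fingers measure 123 mm over their backs; the gripper's body (75 mm by 187 mm) begins 45 mm behind the grasp point.
Start: joints at [-1.433, 0.313, 1.498, -0, 1.331, -0.223], TCP at [0.185, -0.491, 0.215] pointing down, gripper open.
Joint ranges: [-2.94, 2.94], [-0.97, 2.17], [0.19, 2.56], [-1.23, 4.37], [0.02, 3.11], [-2.88, 2.88]. Speed limits (rad/s): [2.39, 2.39, 3.01, 3.14, 3.14, 3.14].

## Interface

Orientations are given as a 3x3 rotation matrix whose columns are the frame's x, y, z axes.
In Python, from rig import robot gives the robot as it stands. The module is installed in compiled form; this text tells all that it offers.
- The arm moves only by the tool play_rows, never from a script. Its argument "series" is a list of rows, each a list of 7 numbers: the closure in counts, from 0 (fully open) to 255 (shut), then the shift along the tool's x, y, z in m, then the turn, a rotation vector about the tool's x, y, z in degrees. In form: [[claw, dx, dy, dz, rx, ry, rz], ...]. A call has 1 to 8 rows; each row shifts and turns the commanded pose from where the row before left it, along the tool's axes as they then stand; what a row does not reach is not made up. A row lasts 1/10 s, in which the tool goes at most 50 mm and 8.59 degrees, less where a joint would pass 70% of its speed; a pose out of reach is approached as far as the arm can. A call with a gripper value outside its range is refused whole. The fingers move at their own pace and stop on an object; the grip force is fixed at half the most. Time passes only in rows, so rows that do not move let the fingers close. It gives the time, the measured TCP pose, the force, the opening and the grip force at its end, in the units of the state.
- robot.state(): the state, without advancing time (a new reading comes with each control period).
- robot.snapshot(name): name is "scene" or "side" or "wrist"; returns the picture (400x640x3 uint8, blue, green, red); there is no depth.
- robot.camera_model(name): a dict with "fx", "fy", "cx", "cy" (pixels), "xyz" and "rotation" of the camera in the world. Camera axes: x right, y up, looking along -z (the intrinsics and any distortion apply to the point x, -y, -z); pixel columns grow to the right and rows downward; lengths in m; the calibration is good to about 2 mm. A picture is of the moment at which its call begins: read the wrist's pose just before it. camera_model takes no time and is no camera call; for the wrist camera it gives the pose at the moment of the call.
- robot.close_job(): hands the job in; it is judged then, once.
The state is a dict: "time_s": time; "q": joint angles; "qd": joint speeds; "effort": joint torques, N m; "tool_pos": TCP position; "ee_rot": TCP orientation; "ft_force": force on the tool from outside, world axes, zero at the start; "torque": the same for the moment, N m; "width": finger opening in m; "gripper_force": force on a finger pad.
Only numpy, scipy, OpenCV 4.12 (cv2) and the standard library are available. Lean on these libraries where they do the work, as an engineer would, in place of code of your own. Each camera call takes 0.05 s, during which the arm holds its last target. There are 200 camera calls.

## Task

Start the dust extractor: at the wider of the two switch boxes, lift the sprung guard flap, push the toggle lever hidden beneath it fully over towards the hinge side, where the robot stands, then get out and let the flap drop fully shut. The lever may stand anywhere across the deck, so feel for it, and press gently: never push hard against anything. Leave the narrower switch box, the jar and the two wooden pucks alone.

Things in the scene. Friction and masses are not known exactly. Their poses are not given: they have to be found in the camera images.
- starter: The extractor's switch box, the WIDER of two similar grey boxes: 110 deep (x), 170 wide (y), deck on top at 85 mm, screwed down. Origin: centre of its underside; x points from its open front (the far side, away from the robot) to its hinge side (nearer the robot), z up. Fixed cheeks, 40 mm above the deck, stand at y = +-73 to 79 mm, x = -35 to +35; between them the deck is clear but for the lever.
- deck (a point): Centre of the wide box's deck (box x = y = 0, height 85 mm), under the flap. A hinge block stands on the rear of the deck, front face at x = +35 mm, top 58 mm above the deck. The lever's pivot is 3 mm above the deck at x = -32 to -28 mm, y = -32 to +32 mm from here, different each time, not measured and hidden behind the flap.
- flap (a joint): Guard flap of the wide box, rad: 0 shut, grows as it opens, stop at 1.2 (still leaning over the deck: a vertical tool cannot reach the lever). Steel sheet 3 mm thick, 140 mm wide: a level top 74 mm long from the hinge, then a front skirt 22 mm down to the lip. Spring and weight (0.10 to 0.21 kg) push it shut with 2 to 4 N at the lip; it never stays up by itself.
- flap_hinge (a point): Middle of the flap's hinge line, which runs along the box's y at box x = +25 mm, 137 mm above the bench. Shut fingers on a tool tilted about 40 degrees (pointing down and towards the hinge) can go under the lip, lift it, and reach on over the deck to the lever while the lip rolls up the fingers; it needs about 50 mm of bare finger.
- flap_lip (a point): Middle of the wide flap's front lip, on the axis of a free-turning plastic roller, 10 mm thick, that runs along the whole lip, so that it rolls along whatever lifts it. Shut: 115 mm above the bench (25 mm clear gap over the deck), at box x = -49 mm, 6 mm behind the box's front edge. Moves with the flap.
- toggle (a joint): The lever under the wide flap, rad: 0 off (leaning 0.35 rad to the open front; starts within 0.08 of it), 0.7 fully on (leaning as far to the hinge side). Steel, 31 mm from pivot to top, 14 mm ball on a 9 mm stem, on a seat 4 mm high. Stiff: a steady push of about 4 N, 20 mm above the pivot, all the way; it stays where it is left. A rigid stop at either end.
- small_starter: The NARROWER switch box, 115 mm wide, otherwise alike, with a flap 85 mm wide. Not to be operated. Origin and axes as for the wide box. Which box is on the left changes.
- small_flap (a joint): Flap of the narrower box, rad, 0 shut. Must stay shut.
- puck_a: Wooden puck, 58 mm diameter, 45 mm high, loose; origin at the centre of its underside. Bystander.
- puck_b: Another wooden puck, the same size. Bystander.
- jar: Clear jar with a white cap, 72 mm diameter, 75 mm high, loose; origin at the centre of its underside. Bystander.

How it is judged:
By the outcome, as a careful person would: the job done as asked, in the order asked, and still so for the second after the job is handed in, with the robot touching nothing.
It also fails if it takes over 48 s, if anything falls off the work surface, if the arm or the gripper's body presses on something with over 40 N, if the wrist force passes 120 N, or if a joint passes its speed limit or range.

## Working session

There is one attempt and no reset: what is moved stays moved. The work goes in short steps, Python scripts to look and compute and a tool call to move; the robot and the scene stay as the last step left them, time stands still between calls to the robot, and variables do not carry over. Pictures are saved under pics/ and viewed, at most 10 in all, crops included, and the job is handed in when it is done.

Besides the shell and the picture viewer there is one more tool, called after ">>>" by a JSON object that holds its "method" and its "body". play_rows: Moves the arm, as the interface text tells. Its arguments: {"type":"object","properties":{"series":{"type":"array","items":{"type":"array","items":{"type":"number"}}}},"required":["series"]}

```bash
mkdir -p pics; python3 - <<'E'
from rig import robot
import cv2, numpy as np
for n in ["scene","side"]:
    im=robot.snapshot(n); cv2.imwrite(f"pics/{n}0.png",im)
    c=robot.camera_model(n); print(n,{k:(np.round(v,4).tolist()) for k,v in c.items() if not isinstance(v,str)})
s=robot.state(); print({k:np.round(v,3).tolist() for k,v in s.items()})
E
```

```text
scene {'fx': 382.5973, 'fy': 382.5973, 'cx': 320.1442, 'cy': 200.7966, 'xyz': [1.0251, 0.4437, 0.839], 'rotation': [[-0.5898, -0.5944, 0.5467], [0.8075, -0.4224, 0.4118], [-0.0139, 0.6843, 0.729]]}
side {'fx': 445.1118, 'fy': 445.1118, 'cx': 315.4225, 'cy': 190.6632, 'xyz': [0.0697, 0.7105, 0.7694], 'rotation': [[-0.8628, 0.3218, -0.3898], [-0.5052, -0.5236, 0.686], [0.0166, 0.7888, 0.6144]]}
{'time_s': 0.1, 'q': [-1.433, 0.313, 1.498, -0.0, 1.331, -0.223], 'qd': [0.001, -0.001, -0.003, 0.0, 0.0, 0.002], 'effort': [0.002, -40.281, -25.264, 0.07, 0.034, -0.0], 'tool_pos': [0.185, -0.491, 0.214], 'ee_rot': [[0.936, 0.353, -0.0], [0.353, -0.936, 0.001], [0.0, -0.001, -1.0]], 'ft_force': [0.296, -0.358, -0.09], 'torque': [-0.045, 0.014, 0.011], 'gripper_force': 0.0, 'width': 0.088}
```

View pics/scene0.png

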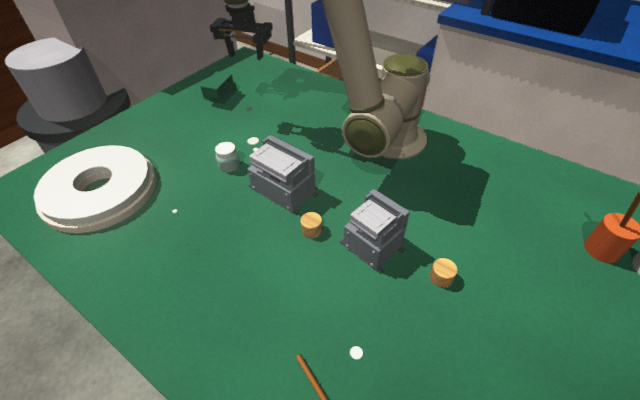

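View pics/side0.png

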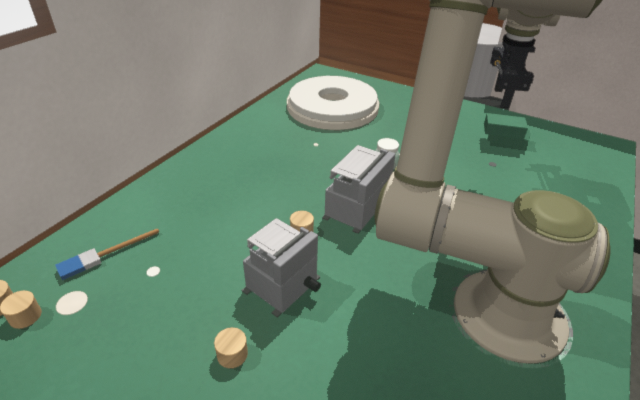

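The wide box is at about (283,172) in the scene view, between the jar (227,157) and a puck (311,225). The narrower one is at (377,228). I'll enlarge the wide box next.

```bash
python3 - <<'E'
import cv2, numpy as np
a=cv2.imread("pics/scene0.png")[125:225,205:335]; b=cv2.imread("pics/side0.png")[130:240,300:420]
def up(x,r0,c0):
    x=cv2.resize(x,None,fx=5,fy=5,interpolation=cv2.INTER_CUBIC)[:550,:]
    for i in range(0,x.shape[1],50): cv2.putText(x,str(c0+i//5),(i,8),0,.3,(0,255,255),1); cv2.line(x,(i,8),(i,13),(0,255,255),1)
    for i in range(0,x.shape[0],50): cv2.putText(x,str(r0+i//5),(0,i+4),0,.3,(0,255,255),1)
    return x
cv2.imwrite("pics/c1.png",up(a,125,205)); cv2.imwrite("pics/c2.png",up(b,130,300))
E
```

```text
(no output)
```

View pics/c1.png

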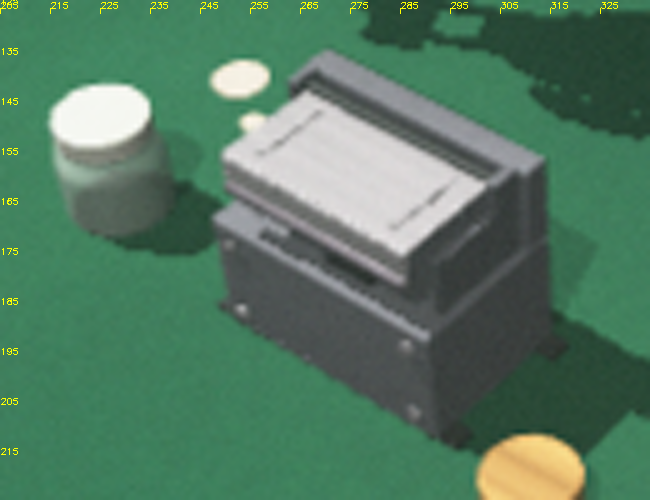

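View pics/c2.png

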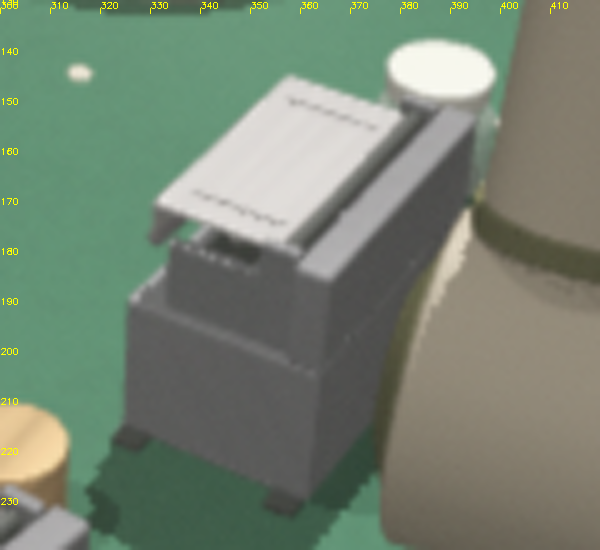

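The crop shows the wide box's corners, flap edges and jar clearly. I'll fit its pose from those corners in both views.

```bash
cat > h.py <<'E'
from rig import robot
import numpy as np
from scipy.optimize import least_squares
C={n:robot.camera_model(n) for n in("scene","side")}
def proj(n,P):
    c=C[n]; p=(np.asarray(P)-c["xyz"])@np.array(c["rotation"])
    return np.c_[c["cx"]+c["fx"]*p[:,0]/-p[:,2], c["cy"]+c["fy"]*p[:,1]/p[:,2]]
def ray(n,u,v,z):
    c=C[n]; d=np.array(c["rotation"])@[(u-c["cx"])/c["fx"],-(v-c["cy"])/c["fy"],-1]
    o=np.array(c["xyz"]); return o+d*(z-o[2])/d[2]
def T(p,B):
    B=np.asarray(B)/1000.; s,c=np.sin(p[2]),np.cos(p[2])
    return np.c_[p[0]+c*B[:,0]-s*B[:,1],p[1]+s*B[:,0]+c*B[:,1],B[:,2]]
E
cat > fit.py <<'E'
from h import *
S=[[-55,85,85,247.6,168],[-55,-85,85,291.4,192],[-55,-85,0,292.6,212.4],[-55,85,0,250,186.4],[55,-85,85,314.8,173],[-49,70,138,249.4,156.4],[-49,-70,138,286.4,176]]
D=[[-55,-85,85,325.6,190],[55,-85,85,363.2,204.6],[-55,-85,0,324.8,215.6],[55,-85,0,361.6,229.4],[-49,-70,138,331,170.4],[-49,70,138,358,145]]
S,D=np.array(S),np.array(D)
f=lambda p:np.r_[(proj("scene",T(p,S[:,:3]))-S[:,3:]).ravel(),(proj("side",T(p,D[:,:3]))-D[:,3:]).ravel()]
r=least_squares(f,[.45,-.1,3.1],loss="soft_l1"); print(r.x,np.degrees(r.x[2]));print(f(r.x).reshape(-1,2).round(1).tolist())
print("puckA",ray("scene",311,218,.045),ray("side",302,220,.045),"puckB",ray("scene",444,266,.045),"jar",ray("scene",225,149,.075),ray("side",388,145,.075))
E
python3 fit.py
```

```text
[ 0.42578364 -0.15101075  3.1083778 ] 178.09692878835173
[[-1.0, -0.1], [-1.4, 0.8], [-0.6, 0.8], [0.8, 1.9], [0.0, -1.6], [-0.5, -1.4], [-0.6, -0.6], [-0.3, 0.3], [1.2, 1.2], [-0.5, 0.3], [-0.0, 2.3], [0.2, 0.5], [0.0, 0.5]]
puckA [0.49616865 0.01285037 0.045     ] [0.49833935 0.01940471 0.045     ] puckB [0.43074708 0.37045887 0.045     ] jar [ 0.44503843 -0.36479529  0.075     ] [ 0.43882003 -0.36500648  0.075     ]
```

```bash
cat >> h.py <<'E'
from scipy.spatial.transform import Rotation as Ro
BOX=[0.4258,-0.1510,np.radians(178.1)]
def goal_R(a):  # tool y = box y, z tilted a deg from down towards hinge
    bx=np.array([np.cos(BOX[2]),np.sin(BOX[2]),0]); by=np.array([-bx[1],bx[0],0])
    a=np.radians(a); z=np.sin(a)*bx+np.array([0,0,-np.cos(a)]); return np.c_[np.cross(by,z),by,z]
def inbox(p): 
    d=np.asarray(p)-[BOX[0],BOX[1],0]; c,s=np.cos(BOX[2]),np.sin(BOX[2]); return np.array([c*d[0]+s*d[1],-s*d[0]+c*d[1],d[2]])*1000
def plan(pb,a,n,start=None):
    s=robot.state(); p0,R0=start or (np.array(s["tool_pos"]),np.array(s["ee_rot"]))
    p1,R1=T(BOX,[pb])[0],goal_R(a); w=Ro.from_matrix(R0.T@R1).as_rotvec()
    for i in range(n):
        R=R0@Ro.from_rotvec(w*i/n).as_matrix()
        print((R.T@(p1-p0)/n).round(4).tolist(),np.degrees(w/n).round(2).tolist())
    return p1,R1
def rep():
    s=robot.state(); print(round(s["time_s"],2),inbox(s["tool_pos"]).round(1),np.degrees(np.arccos(-s["ee_rot"][2][2])).round(1),"F",np.round(s["ft_force"],2),"q",np.round(s["q"],2),"w",round(s["width"],4))
E
python3 - <<'E'
from h import *
rep(); e=plan([-140,0,270],0,12); print(); plan([-115,0,150],40,8,e)
E
```

```text
0.1 [229.1 347.8 214.1] 0.1 F [ 0.3  -0.36 -0.09] q [-1.43  0.31  1.5  -0.    1.33 -0.22] w 0.0883
[0.0395, -0.015, -0.0046] [-0.01, -0.0, 1.88]
[0.039, -0.0162, -0.0046] [-0.01, -0.0, 1.88]
[0.0385, -0.0175, -0.0046] [-0.01, -0.0, 1.88]
[0.0379, -0.0188, -0.0046] [-0.01, -0.0, 1.88]
[0.0372, -0.02, -0.0046] [-0.01, -0.0, 1.88]
[0.0366, -0.0212, -0.0046] [-0.01, -0.0, 1.88]
[0.0358, -0.0224, -0.0046] [-0.01, -0.0, 1.88]
[0.0351, -0.0236, -0.0046] [-0.01, -0.0, 1.88]
[0.0343, -0.0247, -0.0046] [-0.01, -0.0, 1.88]
[0.0335, -0.0258, -0.0046] [-0.01, -0.0, 1.88]
[0.0326, -0.0269, -0.0047] [-0.01, -0.0, 1.88]
[0.0317, -0.028, -0.0047] [-0.01, -0.0, 1.88]

[-0.0031, 0.0, 0.015] [0.0, -5.0, 0.0]
[-0.0018, 0.0, 0.0152] [0.0, -5.0, 0.0]
[-0.0005, 0.0, 0.0153] [0.0, -5.0, 0.0]
[0.0009, 0.0, 0.0153] [0.0, -5.0, 0.0]
[0.0022, 0.0, 0.0152] [0.0, -5.0, 0.0]
[0.0035, 0.0, 0.0149] [0.0, -5.0, 0.0]
[0.0048, 0.0, 0.0146] [0.0, -5.0, 0.0]
[0.006, 0.0, 0.0141] [0.0, -5.0, 0.0]
```

>>> {"method": "play_rows", "body": {"series": [[255,0.02,-0.007,-0.01,0,0,1.5],[255,0.029,-0.012,-0.007,0,0,1.5],[255,0.029,-0.013,-0.006,0,0,1.5],[255,0.029,-0.014,-0.004,0,0,1.5],[255,0.029,-0.014,-0.004,0,0,1.5],[255,0.028,-0.015,-0.004,0,0,1.5],[255,0.028,-0.015,-0.004,0,0,1.5],[255,0.028,-0.016,-0.004,0,0,1.5]]}}

```text
time_s: 0.9
tool_pos: [0.3709, -0.3301, 0.2576]
ee_rot: [[0.989, 0.15, -0.0], [0.15, -0.989, 0.0], [-0.0, -0.0, -1.0]]
ft_force: [-0.2, -0.3, 0.0]
width: 0.0266
gripper_force: 0.0
```

```bash
python3 - <<'E'
from h import *
rep(); e=plan([-140,0,270],0,8); print(); plan([-115,0,150],40,8,e)
E
```

```text
0.9 [ 48.9 180.8 257.6] 0.0 F [-0.21 -0.29  0.02] q [-0.96  0.22  1.51 -0.    1.42  0.46] w 0.0266
[0.0273, -0.0179, -0.0016] [-0.0, 0.0, 1.31]
[0.0269, -0.0185, -0.0016] [-0.0, 0.0, 1.31]
[0.0265, -0.0191, -0.0016] [-0.0, 0.0, 1.31]
[0.026, -0.0197, -0.0016] [-0.0, 0.0, 1.31]
[0.0256, -0.0203, -0.0016] [-0.0, 0.0, 1.31]
[0.0251, -0.0209, -0.0016] [-0.0, 0.0, 1.31]
[0.0246, -0.0215, -0.0016] [-0.0, 0.0, 1.31]
[0.0241, -0.022, -0.0016] [-0.0, 0.0, 1.31]

[-0.0031, 0.0, 0.015] [0.0, -5.0, 0.0]
[-0.0018, 0.0, 0.0152] [0.0, -5.0, 0.0]
[-0.0005, 0.0, 0.0153] [0.0, -5.0, 0.0]
[0.0009, 0.0, 0.0153] [0.0, -5.0, 0.0]
[0.0022, 0.0, 0.0152] [0.0, -5.0, 0.0]
[0.0035, 0.0, 0.0149] [0.0, -5.0, 0.0]
[0.0048, 0.0, 0.0146] [0.0, -5.0, 0.0]
[0.006, 0.0, 0.0141] [0.0, -5.0, 0.0]
```

>>> {"method": "play_rows", "body": {"series": [[255,0.027,-0.018,-0.0016,0,0,1.3],[255,0.027,-0.0185,-0.0016,0,0,1.3],[255,0.0265,-0.019,-0.0016,0,0,1.3],[255,0.026,-0.02,-0.0016,0,0,1.3],[255,0.0255,-0.02,-0.0016,0,0,1.3],[255,0.025,-0.021,-0.0016,0,0,1.3],[255,0.0245,-0.0215,-0.0016,0,0,1.3],[255,0.024,-0.022,-0.0016,0,0,1.3]]}}

```text
time_s: 1.7
tool_pos: [0.5646, -0.1554, 0.2701]
ee_rot: [[1.0, -0.031, -0.001], [-0.031, -1.0, 0.0], [-0.001, -0.0, -1.0]]
ft_force: [0.4, -0.7, 1.0]
width: 0.0008
gripper_force: 0.0
```

>>> {"method": "play_rows", "body": {"series": [[255,-0.003,0,0.015,0,-5,0],[255,-0.002,0,0.015,0,-5,0],[255,-0.0005,0,0.015,0,-5,0],[255,0.001,0,0.015,0,-5,0],[255,0.002,0,0.015,0,-5,0],[255,0.0035,0,0.015,0,-5,0],[255,0.005,0,0.0145,0,-5,0],[255,0.006,0,0.014,0,-5,0]]}}

```text
time_s: 2.5
tool_pos: [0.539, -0.1557, 0.1505]
ee_rot: [[0.763, -0.03, -0.645], [-0.023, -1.0, 0.02], [-0.646, -0.0, -0.764]]
ft_force: [-0.5, -1.3, 0.6]
width: 0.0003
gripper_force: 0.0
```

```bash
python3 - <<'E'
from h import *
import cv2
rep(); c=robot.camera_model("wrist"); im=robot.snapshot("wrist"); cv2.imwrite("pics/w1.png",im)
print({k:np.round(v,4).tolist() for k,v in c.items()}); rep(); plan([-80,0,100],40,1)
E
```

```text
2.5 [-113.3    0.9  150.5] 40.2 F [-0.45 -1.28  0.55] q [-0.38  0.89  0.88 -0.25  2.03  1.19] w 0.0003
{'fx': 340.5082, 'fy': 340.5082, 'cx': 320.4406, 'cy': 205.2874, 'xyz': [0.7009, -0.1618, 0.2369], 'rotation': [[-0.0304, 0.5672, 0.823], [-0.9995, -0.0175, -0.0249], [0.0003, -0.8234, 0.5674]]}
2.55 [-112.1    0.4  146.1] 40.9 F [ 0.65 -0.27 -3.58] q [-0.38  0.9   0.88 -0.25  2.03  1.19] w 0.0004
[0.0059, -0.0003, 0.0558] [-0.01, 0.85, 0.26]
```

View pics/w1.png

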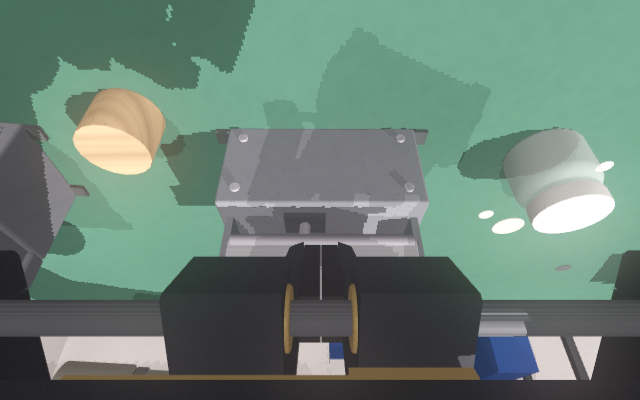

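The wrist view is upside-down. The deck's front edge runs from (217,205) to (427,205), and the flap roller is near row 240. A stub, apparently the lever, shows at about (305,228) on a dark patch. I'll enlarge it.

```bash
python3 - <<'E'
import cv2
x=cv2.imread("pics/w1.png")[120:260,210:440]
x=cv2.resize(x,None,fx=3.4,fy=3.4,interpolation=cv2.INTER_CUBIC)
for i in range(0,230,10): cv2.putText(x,str(210+i),(int(i*3.4),8),0,.28,(0,0,255),1)
for i in range(0,140,10): cv2.putText(x,str(120+i),(0,int(i*3.4)+4),0,.28,(0,0,255),1)
cv2.imwrite("pics/w1c.png",x)
E
```

```text
(no output)
```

View pics/w1c.png

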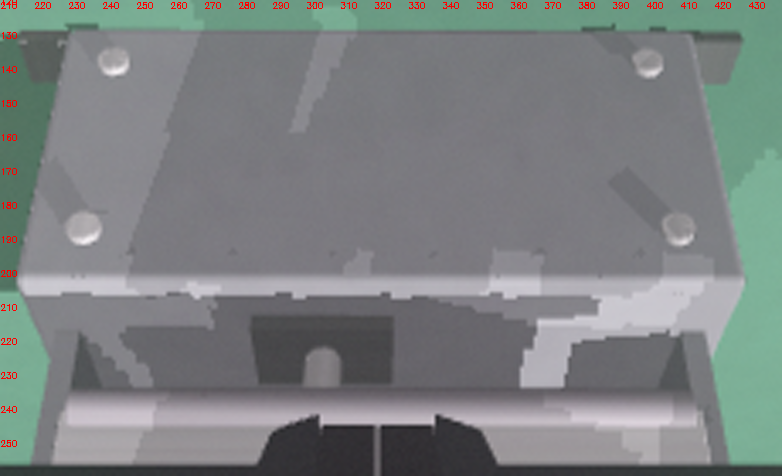

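```bash
python3 - <<'E'
from h import *
C["wrist"]=dict(fx=340.5082,fy=340.5082,cx=320.4406,cy=205.2874,xyz=[0.7009,-0.1618,0.2369],rotation=[[-0.0304,0.5672,0.823],[-0.9995,-0.0175,-0.0249],[0.0003,-0.8234,0.5674]])
W=np.array([[-55,-85,85,215.3,203],[-55,85,85,428.8,202.4],[-55,-85,0,230.6,129.4],[-55,85,0,413.5,129.4]])
f=lambda p:(proj("wrist",T(p,W[:,:3]))-W[:,3:]).ravel()
print(f(BOX).round(1)); r=least_squares(f,BOX); print(r.x,np.degrees(r.x[2]),r.fun.round(1))
for u,v,z in[(305,224,.09),(304.5,230,.1),(303,213,.085),(303,213,.089)]:
    p=ray("wrist",u,v,z); print(inbox(p).round(1)); BOXs=BOX[:]; BOX[:]=list(r.x); print("  wr",inbox(p).round(1)); BOX[:]=BOXs
for u,v in[(230,233),(414,233)]: print(inbox(ray("wrist",u,v,.115)).round(1))
E
```

```text
[-6.1  2.1 -3.2  3.  -4.4  0.2 -4.   0.5]
[ 0.42685819 -0.1549373   3.11285569] 178.35349352488515 [-1.7  1.5  1.9  1.8 -0.6 -0.5  0.3 -0.7]
[-34.9 -10.4  90. ]
  wr [-33.7 -14.1  90. ]
[-42.1 -10.3 100. ]
  wr [-41. -14. 100.]
[-43.8 -11.8  85. ]
  wr [-42.7 -15.5  85. ]
[-49.9 -11.5  89. ]
  wr [-48.8 -15.2  89. ]
[-63.3 -62.4 115. ]
[-63.6  69.2 115. ]
```

```bash
sed -i 's/^BOX=.*/BOX=[0.4262,-0.1530,np.radians(178.2)]/' h.py; python3 - <<'E'
from h import *
rep(); plan([-80,-12.5,98],40,3)
E
```

```text
2.55 [-111.6   -1.4  146.1] 40.9 F [ 0.65 -0.27 -3.58] q [-0.38  0.9   0.88 -0.25  2.03  1.19] w 0.0004
[0.0025, -0.0037, 0.019] [-0.02, 0.28, 0.06]
[0.0024, -0.0037, 0.019] [-0.02, 0.28, 0.06]
[0.0023, -0.0037, 0.019] [-0.02, 0.28, 0.06]
```

>>> {"method": "play_rows", "body": {"series": [[255,0.002,-0.0037,0.019,0,0.3,0.06],[255,0.002,-0.0037,0.019,0,0.3,0.06],[255,0.002,-0.0037,0.017,0,0.2,0.06],[255,0,0,0,0,0,0],[255,0,0,0,0,0,0]]}}

```text
time_s: 3.05
tool_pos: [0.5093, -0.1439, 0.1061]
ee_rot: [[0.775, -0.033, -0.631], [-0.027, -0.999, 0.019], [-0.631, 0.002, -0.776]]
ft_force: [0.3, 0.0, -0.1]
width: 0.0004
gripper_force: 0.0
```

```bash
python3 - <<'E'
from h import *
rep(); plan([-80,-12.5,98],40,1); plan([-50,-12.5,98],40,2)
E
```

```text
3.05 [-82.8 -11.7 106.1] 39.1 F [ 0.27  0.04 -0.06] q [-0.38  0.85  1.08 -0.23  1.86  1.23] w 0.0004
[0.0029, -0.0009, 0.008] [0.05, -0.88, -0.14]
[-0.0102, -0.0004, 0.0135] [0.03, -0.44, -0.07]
[-0.0101, -0.0004, 0.0135] [0.03, -0.44, -0.07]
```

>>> {"method": "play_rows", "body": {"series": [[255,0.003,-0.001,0.008,0,-0.9,0],[255,-0.007,0,0.006,0,0,0],[255,-0.0075,0,0.006,0,0,0],[255,0,0,0,0,0,0]]}}

```text
time_s: 3.45
tool_pos: [0.4872, -0.1421, 0.0974]
ee_rot: [[0.764, -0.033, -0.644], [-0.026, -0.999, 0.02], [-0.644, 0.002, -0.765]]
ft_force: [-0.3, -0.5, 0.5]
width: 0.0001
gripper_force: 0.0
```

```bash
python3 - <<'E'
from h import *
import cv2
rep(); plan([-60,-12.5,98],40,1); cv2.imwrite("pics/s2.png",cv2.resize(robot.snapshot("scene")[100:240,190:350],None,fx=4,fy=4)); cv2.imwrite("pics/d2.png",cv2.resize(robot.snapshot("side")[110:260,270:430],None,fx=4,fy=4,interpolation=cv2.INTER_CUBIC))
E
```

```text
3.45 [-60.6 -12.8  97.4] 40.1 F [-0.26 -0.45  0.47] q [-0.39  0.82  1.17 -0.24  1.82  1.23] w 0.0001
[-0.0008, 0.0003, -0.0001] [0.04, 0.12, -0.14]
```

View pics/d2.png

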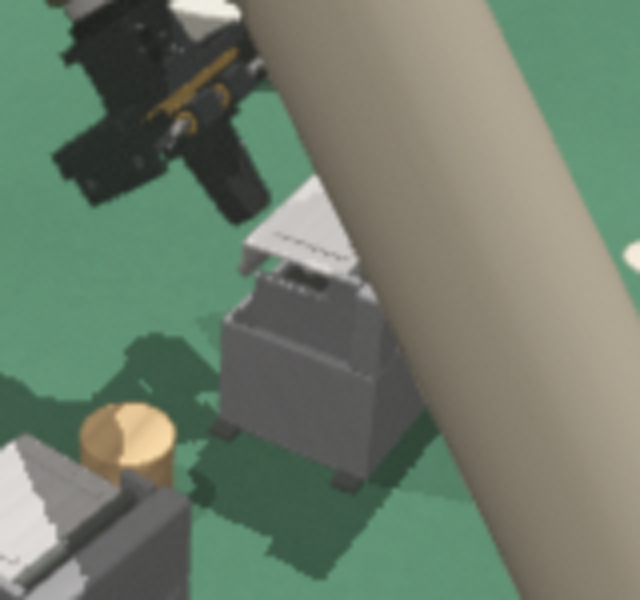

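>>> {"method": "play_rows", "body": {"series": [[255,-0.003,0,0.0025,0,0,0],[255,-0.003,0,0.0025,0,0,0],[255,0,0,0,0,0,0]]}}

```text
time_s: 3.85
tool_pos: [0.4793, -0.1418, 0.0974]
ee_rot: [[0.764, -0.033, -0.644], [-0.026, -0.999, 0.02], [-0.644, 0.002, -0.765]]
ft_force: [0.3, 0.4, 0.4]
width: 0.0005
gripper_force: 0.0
```

>>> {"method": "play_rows", "body": {"series": [[255,-0.0022,0,0.0009,0,0,0],[255,0,0,0,0,0,0]]}}

```text
time_s: 4.05
tool_pos: [0.4773, -0.1417, 0.0982]
ee_rot: [[0.765, -0.033, -0.644], [-0.026, -0.999, 0.019], [-0.644, 0.002, -0.765]]
ft_force: [0.4, 0.1, 0.6]
width: 0.0003
gripper_force: 0.0
```

```bash
python3 - <<'E'
from h import *
rep()
E
```

```text
4.05 [-50.7 -12.9  98.2] 40.1 F [0.37 0.14 0.55] q [-0.4   0.8   1.21 -0.24  1.8   1.23] w 0.0003
```

>>> {"method": "play_rows", "body": {"series": [[255,-0.002,0,0.0008,0,0,0],[255,0,0,0,0,0,0]]}}

```text
time_s: 4.25
tool_pos: [0.4752, -0.1417, 0.0989]
ee_rot: [[0.765, -0.033, -0.644], [-0.026, -0.999, 0.019], [-0.644, 0.002, -0.765]]
ft_force: [0.2, 0.3, -0.1]
width: 0.0003
gripper_force: 0.0
```

>>> {"method": "play_rows", "body": {"series": [[255,-0.002,0,0.0008,0,0,0],[255,0,0,0,0,0,0]]}}

```text
time_s: 4.45
tool_pos: [0.4731, -0.1416, 0.0995]
ee_rot: [[0.764, -0.033, -0.644], [-0.026, -0.999, 0.02], [-0.644, 0.002, -0.765]]
ft_force: [-0.0, -0.1, 0.2]
width: 0.0006
gripper_force: 0.0
```

>>> {"method": "play_rows", "body": {"series": [[255,-0.002,0,0.0008,0,0,0],[255,0,0,0,0,0,0]]}}

```text
time_s: 4.65
tool_pos: [0.4713, -0.1415, 0.1001]
ee_rot: [[0.765, -0.033, -0.643], [-0.026, -0.999, 0.019], [-0.644, 0.002, -0.765]]
ft_force: [0.4, -0.2, -0.9]
width: 0.0005
gripper_force: 0.5
```

>>> {"method": "play_rows", "body": {"series": [[255,-0.002,0,0.0008,0,0,0],[255,0,0,0,0,0,0]]}}

```text
time_s: 4.85
tool_pos: [0.4705, -0.1415, 0.1004]
ee_rot: [[0.768, -0.032, -0.64], [-0.026, -0.999, 0.019], [-0.64, 0.002, -0.768]]
ft_force: [9.6, 0.3, -4.0]
width: 0.0008
gripper_force: 4.6
```

>>> {"method": "play_rows", "body": {"series": [[255,-0.002,0,0.0008,0,0,0],[255,0,0,0,0,0,0]]}}

```text
time_s: 5.05
tool_pos: [0.4702, -0.1416, 0.1008]
ee_rot: [[0.772, -0.031, -0.635], [-0.026, -1.0, 0.018], [-0.636, 0.003, -0.772]]
ft_force: [21.7, -0.5, -4.8]
width: 0.0003
gripper_force: 10.3
```

>>> {"method": "play_rows", "body": {"series": [[255,-0.002,0,0.0008,0,0,0],[255,0,0,0,0,0,0]]}}

```text
time_s: 5.25
tool_pos: [0.4701, -0.1416, 0.1012]
ee_rot: [[0.776, -0.031, -0.63], [-0.026, -1.0, 0.017], [-0.631, 0.003, -0.776]]
ft_force: [33.0, 1.1, -7.0]
width: 0.0003
gripper_force: 16.2
```

Force rose to 33 N against something rigid, so I'm backing off at once and then looking.

>>> {"method": "play_rows", "body": {"series": [[255,0.0045,0,-0.0025,0,0,0],[255,0,0,0,0,0,0]]}}

```text
time_s: 5.45
tool_pos: [0.4707, -0.1415, 0.1011]
ee_rot: [[0.765, -0.032, -0.643], [-0.026, -0.999, 0.019], [-0.643, 0.002, -0.766]]
ft_force: [5.1, 0.7, 0.8]
width: 0.0004
gripper_force: 2.8
```

```bash
python3 - <<'E'
from h import *
import cv2
rep()
c=robot.camera_model("wrist")
w=robot.snapshot("wrist"); s=robot.snapshot("scene"); d=robot.snapshot("side")
for n,i in dict(w3=w,s3=s,d3=d).items(): cv2.imwrite(f"pics/{n}_raw.png",i)
up=lambda x,W,H:cv2.resize(x,(W,H),interpolation=cv2.INTER_CUBIC)
top=np.hstack([up(s[120:210,220:340],400,300),up(d[125:215,310:430],400,300)])
bot=up(w[150:270,160:480],800,300)
cv2.imwrite("pics/m3.png",np.vstack([top,bot])); print({k:np.round(v,4).tolist() for k,v in c.items()}); rep()
E
```

```text
5.45 [-44.1 -12.9 101.1] 40.0 F [5.14 0.7  0.8 ] q [-0.4   0.78  1.23 -0.24  1.79  1.23] w 0.0004
{'fx': 340.5082, 'fy': 340.5082, 'cx': 320.4406, 'cy': 205.2874, 'xyz': [0.6324, -0.1477, 0.188], 'rotation': [[-0.0325, 0.5697, 0.8212], [-0.9995, -0.0207, -0.0252], [0.0026, -0.8216, 0.5701]]}
5.6 [-44.  -12.9 101.2] 40.0 F [6.23 0.7  0.12] q [-0.4   0.78  1.23 -0.24  1.79  1.23] w 0.0004
```

View pics/m3.png

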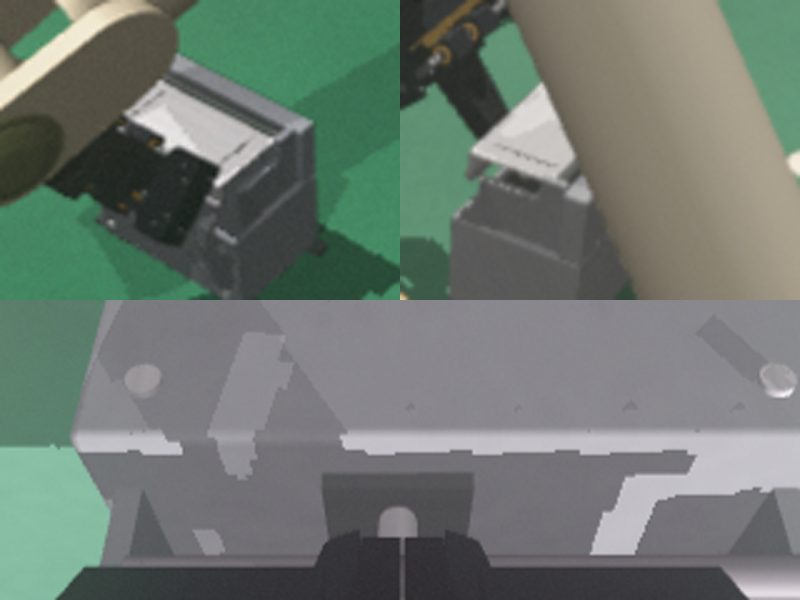

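```bash
python3 - <<'E'
from h import *
C["wrist"]=dict(fx=340.5082,fy=340.5082,cx=320.4406,cy=205.2874,xyz=[0.6324,-0.1477,0.188],rotation=[[-0.0325,0.5697,0.8212],[-0.9995,-0.0207,-0.0252],[0.0026,-0.8216,0.5701]])
P=[[-55,-85,85],[-55,-70,85],[-49,-70,115],[-49,-70,110],[-54,-70,115],[-35,-73,85],[-35,-73,125],[-35,73,85],[-30,-12,88],[-38,-12,110]]
print(proj("wrist",T(BOX,P)).round(1).tolist())
s=robot.state();R=np.array(s["ee_rot"]);p=np.array(s["tool_pos"])
for h in(-9,-4,0,4,9): print(h,proj("wrist",[p+R@[h/1000,0,0],p+R@[h/1000,.0,-.02],p+R@[h/1000,.0175,-.0]]).round(1).tolist())
import cv2
for n in("d","s"):
    a=cv2.imread(f"pics/{ {'d':'side0','s':'scene0'}[n]}.png").astype(int); b=cv2.imread(f"pics/{n}3_raw.png").astype(int)
E
```

```text
[[183.8, 208.3], [211.7, 208.2], [204.1, 264.5], [206.0, 255.5], [201.2, 260.1], [215.6, 227.5], [202.2, 293.8], [465.2, 226.8], [319.9, 235.9], [320.0, 264.4]]
-9 [[318.3, 259.9], [318.1, 277.1], [350.6, 259.9]]
-4 [[318.3, 251.4], [318.1, 267.7], [350.8, 251.3]]
0 [[318.3, 244.4], [318.1, 260.0], [351.0, 244.4]]
4 [[318.3, 237.4], [318.1, 252.3], [351.1, 237.4]]
9 [[318.3, 228.5], [318.0, 242.5], [351.4, 228.5]]
```

The combined view shows the stem at x≈398 of the crop, in line with the finger seam at x≈402, and the flap still shut. The fingertips look tapered. Near the tip they're too steep to roll the lip up, so the lip jammed. I'll back out, tilt further, go in lower, and check the force after every step.

```bash
python3 - <<'E'
from h import *
e=plan([-68,-12.5,98],40,3);print(); e=plan([-68,-12.5,98],51,2,e);print(); plan([-56,-12.5,93.5],51,2,e)
E
```

```text
[0.0068, 0.0001, -0.0043] [0.02, -0.0, -0.04]
[0.0068, 0.0001, -0.0043] [0.02, -0.0, -0.04]
[0.0068, 0.0001, -0.0043] [0.02, -0.0, -0.04]

[0.0, 0.0, 0.0] [-0.0, -5.5, -0.0]
[0.0, 0.0, 0.0] [-0.0, -5.5, -0.0]

[-0.002, -0.0, 0.0061] [0.0, 0.0, 0.0]
[-0.002, -0.0, 0.0061] [0.0, 0.0, 0.0]
```

>>> {"method": "play_rows", "body": {"series": [[255,0.007,0,-0.0043,0,0,0],[255,0.007,0,-0.0043,0,0,0],[255,0.007,0,-0.0043,0,0,0],[255,0,0,0,0,-5.5,0],[255,0,0,0,0,-5.5,0],[255,0,0,0,0,0,0],[255,0,0,0,0,0,0]]}}

```text
time_s: 6.3
tool_pos: [0.4943, -0.1423, 0.0971]
ee_rot: [[0.628, -0.033, -0.777], [-0.022, -0.999, 0.024], [-0.778, 0.002, -0.629]]
ft_force: [0.1, 0.0, -0.5]
width: 0.0007
gripper_force: 0.0
```

```bash
python3 - <<'E'
from h import *
import cv2
rep(); plan([-54,-12.5,94],51,2)
c=robot.camera_model("wrist"); w=robot.snapshot("wrist"); cv2.imwrite("pics/w4_raw.png",w)
print({k:np.round(v,4).tolist() for k,v in c.items()})
x=cv2.resize(w[150:270,200:440],None,fx=3.3,fy=3.3,interpolation=cv2.INTER_CUBIC)
d=robot.snapshot("side")[120:190,280:360]; d=cv2.resize(d,None,fx=2.8,fy=2.8,interpolation=cv2.INTER_CUBIC)
x=cv2.copyMakeBorder(x,0,600-x.shape[0],0,0,cv2.BORDER_CONSTANT); x[400:400+d.shape[0],:d.shape[1]]=d
f=cv2.resize(np.clip(w[230:270,280:360].astype(int)*3,0,255).astype(np.uint8),None,fx=4.8,fy=4.8); x[400:400+f.shape[0],260:260+f.shape[1]]=f
cv2.imwrite("pics/m4.png",x)
E
```

```text
6.3 [-67.7 -12.8  97.1] 51.0 F [ 0.13  0.03 -0.49] q [-0.37  0.96  1.   -0.29  2.03  1.22] w 0.0007
[-0.0031, 0.0002, 0.0063] [0.01, 0.02, -0.06]
[-0.0031, 0.0002, 0.0063] [0.01, 0.02, -0.06]
{'fx': 340.5082, 'fy': 340.5082, 'cx': 320.4406, 'cy': 205.2874, 'xyz': [0.6695, -0.1491, 0.1517], 'rotation': [[-0.0329, 0.4026, 0.9148], [-0.9995, -0.0152, -0.0293], [0.0021, -0.9152, 0.4029]]}
```

View pics/m4.png

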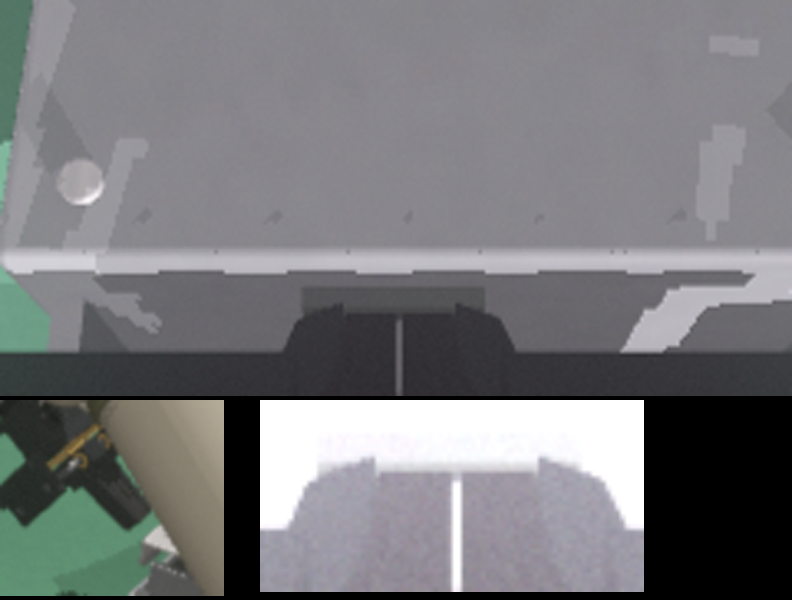

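```bash
python3 - <<'E'
from h import *
R=np.array([[0.764,-0.033,-0.644],[-0.026,-0.999,0.02],[-0.644,0.002,-0.765]]);p=np.array([0.4872,-0.1421,0.0974])
for y in(-.0175,0,.0175): print(y,proj("side",[p+R@[h,y,0] for h in(-.009,0,.009)]).round(1).tolist())
print(proj("side",[p+R@[0,0,-.064]]).round(1), proj("side",[p+R@[h,-.0175,-.02] for h in (-.009,.009)]).round(1).tolist())
E
python3 - <<'E'
import cv2,numpy as np
# dark-pixel rows of d2 crop: print mask of finger area in raw pixel units
x=cv2.imread("pics/d2.png"); x=cv2.resize(x,(160,150),interpolation=cv2.INTER_AREA)
g=cv2.cvtColor(x,cv2.COLOR_BGR2GRAY)
print("cols 310..345"); 
for r in range(30,62): print(r+110,"".join("#" if v<60 else ("+" if v<85 else ".") for v in g[r,40:76]))
E
```

```text
-0.0175 [[337.2, 173.5], [334.8, 174.5], [332.4, 175.4]]
0 [[340.6, 170.2], [338.2, 171.2], [335.8, 172.2]]
0.0175 [[343.9, 167.0], [341.5, 168.0], [339.1, 169.0]]
[[325.2 150.6]] [[333.1, 167.0], [328.3, 169.0]]
cols 310..345
140 ###+...+.########+..................
141 ##+...++.#########..................
142 ##+...+++#########+.................
143 #++..+#+###########.................
144 #++++##############+................
145 ++++###############+................
146 ++++################+...............
147 #####################+..............
148 +####################+..............
149 ++#+++################+.............
150 #+....+###############+.............
151 #+....+################+............
152 #+.....+###############+............
153 +.......+###############+...........
154 .........+##############+...........
155 ..........###############+..........
156 ..........+##############+..........
157 ...........+##############+.........
158 ............##############+.........
159 ............+##############.........
160 .............+############+.........
161 ..............+###########+.........
162 ..............+#########++..........
163 ...............+#######+............
164 ................+#####+.............
165 .................+##+...............
166 ....................................
167 ....................................
168 ....................................
169 ....................................
170 ....................................
171 ....................................
```

```bash
python3 - <<'E'
from h import *
import cv2
def mask(im,r0,r1,c0,c1,th=60):
    g=cv2.cvtColor(im,cv2.COLOR_BGR2GRAY); print("cols",c0,c1)
    for r in range(r0,r1): print(r,"".join("#" if v<th else ("+" if v<th+25 else ".") for v in g[r,c0:c1]))
R=np.array([[.936,.353,0],[.353,-.936,.001],[0,-.001,-1]]);p=np.array([.185,-.491,.2145])
for n in("side","scene"): print(n,"open tips",proj(n,[p+R@[h,y,z] for z in(0,-.024) for h in(-.009,.009) for y in(-.0615,-.044,.044,.0615)]).round(0).astype(int).tolist())
mask(cv2.imread("pics/side0.png"),85,118,490,535); mask(cv2.imread("pics/scene0.png"),36,64,205,275)
E
```

```text
side open tips [[506, 118], [505, 115], [500, 100], [499, 97], [499, 117], [498, 114], [493, 99], [492, 96], [509, 109], [507, 106], [502, 92], [501, 89], [501, 109], [500, 106], [495, 91], [494, 88]]
scene open tips [[264, 64], [259, 64], [236, 61], [231, 60], [262, 67], [257, 66], [233, 63], [229, 63], [263, 57], [258, 57], [234, 54], [230, 53], [261, 60], [256, 59], [232, 56], [227, 56]]
cols 490 535
85 .....+##################################+....
86 .....###################################.....
87 .....##################################+.....
88 .....##################################+.....
89 ....+########..########################......
90 .....#######+..##########+++++++######+......
91 .....++++###...#########+....................
92 ..............+#########+....................
93 ..............+#########.....................
94 ..............#########+.....................
95 ..............#########+.....................
96 +++..........+#########......................
97 ####++.......#########+......................
98 ########++...#########+......................
99 ####
[... 2326 characters left out ...]
############+..+######+.....++....
55 ....................+++#######################+.....######+...........
56 .+..................+#######################+.......######+...........
57 ..................++######################+.........#####+............
58 ................++######################+...........####+.............
59 ..............++######################+.............+##+..............
60 ...........++++#####################+.................................
61 .........+++######################+...................................
62 .......++++#####################+.....................................
63 .....+++######################+.......................................
```

The images suggest the fingers end about 23 mm short of the reported TCP. I'll settle that with a gentle touch on the bare bench in front of the box.

```bash
python3 - <<'E'
from h import *
rep(); plan([-118,-12.5,70],0,8)
E
```

```text
6.4 [-67.9 -12.7  98.2] 51.0 F [ 0.41 -0.32  0.22] q [-0.37  0.95  1.   -0.29  2.03  1.22] w 0.0006
[0.0067, 0.0, -0.0026] [0.01, 6.37, -0.02]
[0.0069, 0.0, -0.0019] [0.01, 6.37, -0.02]
[0.0071, 0.0, -0.0011] [0.01, 6.37, -0.02]
[0.0072, 0.0, -0.0003] [0.01, 6.37, -0.02]
[0.0072, 0.0, 0.0005] [0.01, 6.37, -0.02]
[0.0071, 0.0, 0.0013] [0.01, 6.37, -0.02]
[0.0069, 0.0, 0.0021] [0.01, 6.37, -0.02]
[0.0066, 0.0, 0.0028] [0.01, 6.37, -0.02]
```

>>> {"method": "play_rows", "body": {"series": [[255,0.0068,0,-0.0026,0,6.4,0],[255,0.007,0,-0.002,0,6.4,0],[255,0.007,0,-0.001,0,6.4,0],[255,0.007,0,0,0,6.4,0],[255,0.007,0,0.0005,0,6.4,0],[255,0.007,0,0.001,0,6.4,0],[255,0.007,0,0.002,0,6.3,0],[255,0.0066,0,0.003,0,6.3,0]]}}

```text
time_s: 7.2
tool_pos: [0.5447, -0.1443, 0.0709]
ee_rot: [[0.999, -0.033, 0.006], [-0.033, -0.999, -0.004], [0.006, 0.004, -1.0]]
ft_force: [0.4, -0.2, 0.4]
width: -0.0
gripper_force: 0.0
```

>>> {"method": "play_rows", "body": {"series": [[255,0,0,0.02,0,0,0],[255,0,0,0.02,0,0,0],[255,0,0,0.015,0,0,0],[255,0,0,0,0,0,0]]}}

```text
time_s: 7.6
tool_pos: [0.5431, -0.1438, 0.0136]
ee_rot: [[0.999, -0.033, -0.003], [-0.033, -0.999, -0.001], [-0.003, 0.001, -1.0]]
ft_force: [0.0, -0.2, 0.7]
width: 0.0005
gripper_force: 0.0
```

>>> {"method": "play_rows", "body": {"series": [[255,0,0,0.005,0,0,0],[255,0,0,0.004,0,0,0],[255,0,0,0,0,0,0]]}}

```text
time_s: 7.9
tool_pos: [0.5441, -0.1441, 0.0054]
ee_rot: [[0.999, -0.033, -0.001], [-0.033, -0.999, -0.002], [-0.001, 0.002, -1.0]]
ft_force: [0.4, -0.1, -0.2]
width: 0.0007
gripper_force: 0.0
```

Now 2 mm at a time.

>>> {"method": "play_rows", "body": {"series": [[255,0,0,0.002,0,0,0],[255,0,0,0.001,0,0,0],[255,0,0,0,0,0,0]]}}

```text
time_s: 8.2
tool_pos: [0.5441, -0.1441, 0.0022]
ee_rot: [[0.999, -0.033, -0.002], [-0.033, -0.999, -0.002], [-0.002, 0.002, -1.0]]
ft_force: [0.1, -0.1, 0.0]
width: 0.0006
gripper_force: 0.0
```

>>> {"method": "play_rows", "body": {"series": [[255,0,0,0.002,0,0,0],[255,0,0,0,0,0,0]]}}

```text
time_s: 8.4
tool_pos: [0.544, -0.144, -0.0]
ee_rot: [[0.999, -0.033, -0.002], [-0.033, -0.999, -0.002], [-0.002, 0.002, -1.0]]
ft_force: [0.0, -0.1, -0.2]
width: 0.0005
gripper_force: 0.0
```

>>> {"method": "play_rows", "body": {"series": [[255,0,0,0.002,0,0,0],[255,0,0,0,0,0,0]]}}

```text
time_s: 8.6
tool_pos: [0.544, -0.1441, -0.0021]
ee_rot: [[0.999, -0.033, -0.002], [-0.033, -0.999, -0.002], [-0.002, 0.002, -1.0]]
ft_force: [0.3, 0.3, -0.5]
width: 0.0006
gripper_force: 0.0
```

The bench isn't there at TCP z=-2 mm, so the fingers really are short. I'll continue down.

>>> {"method": "play_rows", "body": {"series": [[255,0,0,0.003,0,0,0],[255,0,0,0.003,0,0,0],[255,0,0,0,0,0,0]]}}

```text
time_s: 8.9
tool_pos: [0.5438, -0.144, -0.0083]
ee_rot: [[0.999, -0.033, -0.003], [-0.033, -0.999, -0.002], [-0.002, 0.002, -1.0]]
ft_force: [0.6, 0.1, 0.0]
width: 0.0006
gripper_force: 0.0
```

>>> {"method": "play_rows", "body": {"series": [[255,0,0,0.003,0,0,0],[255,0,0,0.0015,0,0,0],[255,0,0,0,0,0,0]]}}

```text
time_s: 9.2
tool_pos: [0.5439, -0.1441, -0.0126]
ee_rot: [[0.999, -0.033, -0.002], [-0.033, -0.999, -0.002], [-0.002, 0.002, -1.0]]
ft_force: [-0.3, 0.4, 0.3]
width: 0.0006
gripper_force: 0.0
```

>>> {"method": "play_rows", "body": {"series": [[255,0,0,0.0025,0,0,0],[255,0,0,0,0,0,0]]}}

```text
time_s: 9.4
tool_pos: [0.5439, -0.1441, -0.0151]
ee_rot: [[0.999, -0.033, -0.002], [-0.033, -0.999, -0.002], [-0.002, 0.002, -1.0]]
ft_force: [-0.0, -0.1, -0.6]
width: 0.0007
gripper_force: 0.0
```

>>> {"method": "play_rows", "body": {"series": [[255,0,0,0.0025,0,0,0],[255,0,0,0,0,0,0]]}}

```text
time_s: 9.6
tool_pos: [0.5439, -0.144, -0.0176]
ee_rot: [[0.999, -0.033, -0.002], [-0.033, -0.999, -0.002], [-0.002, 0.002, -1.0]]
ft_force: [-0.2, 0.3, 0.8]
width: 0.0003
gripper_force: 0.0
```

>>> {"method": "play_rows", "body": {"series": [[255,0,0,0.002,0,0,0],[255,0,0,0,0,0,0]]}}

```text
time_s: 9.8
tool_pos: [0.5439, -0.1441, -0.0196]
ee_rot: [[0.999, -0.033, -0.002], [-0.033, -0.999, -0.002], [-0.002, 0.002, -1.0]]
ft_force: [-0.3, -0.0, -0.7]
width: 0.0
gripper_force: 0.0
```

>>> {"method": "play_rows", "body": {"series": [[255,0,0,0.002,0,0,0],[255,0,0,0,0,0,0]]}}

```text
time_s: 10.0
tool_pos: [0.5439, -0.1441, -0.0216]
ee_rot: [[0.999, -0.033, -0.002], [-0.033, -0.999, -0.002], [-0.002, 0.002, -1.0]]
ft_force: [-1.2, 0.2, 0.5]
width: 0.0003
gripper_force: 0.0
```

>>> {"method": "play_rows", "body": {"series": [[255,0,0,0.002,0,0,0],[255,0,0,0,0,0,0]]}}

```text
time_s: 10.2
tool_pos: [0.544, -0.1442, -0.0235]
ee_rot: [[0.999, -0.033, -0.002], [-0.033, -0.999, -0.002], [-0.002, 0.002, -1.0]]
ft_force: [0.4, 0.1, 0.3]
width: 0.0004
gripper_force: 0.0
```

>>> {"method": "play_rows", "body": {"series": [[255,0,0,0.002,0,0,0],[255,0,0,0,0,0,0]]}}

```text
time_s: 10.4
tool_pos: [0.5442, -0.1442, -0.0237]
ee_rot: [[0.999, -0.032, -0.002], [-0.032, -0.999, -0.002], [-0.002, 0.002, -1.0]]
ft_force: [-7.0, 2.1, 17.5]
width: 0.0006
gripper_force: 8.9
```

Bench contact comes at TCP z = -23.6 mm, so the real tips end 23.6 mm short of the reported TCP. The jam was the blunt tip hitting the lip roller head-on. I'll re-plan with the true tip.

```bash
cat >> h.py <<'E'
L=0.0236
_p=plan
def tplan(pb,a,n,start=None):  # pb is the TRUE tip in box mm
    R=goal_R(a); t=T(BOX,[pb])[0]+L*R[:,2]; return _p(inbox(t),a,n,start)
def trep():
    s=robot.state(); R=np.array(s["ee_rot"]); print("tip",inbox(s["tool_pos"]-L*R[:,2]).round(1)); rep()
E
python3 - <<'E'
from h import *
trep(); e=tplan([-105,-12.5,120],20,6); print(); e=tplan([-75,-12.5,99],45,6,e); tplan([-58,-12.5,99],45,3,e)
E
```

```text
tip [-1.177e+02 -1.260e+01 -1.000e-01]
10.4 [-117.6  -12.5  -23.7] 0.2 F [-6.99  2.13 17.47] q [-0.47  0.69  1.61 -0.    0.85  1.14] w 0.0006
[-0.0035, 0.0001, -0.0202] [0.02, -3.32, -0.01]
[-0.0046, 0.0, -0.02] [0.02, -3.32, -0.01]
[-0.0058, 0.0, -0.0197] [0.02, -3.32, -0.01]
[-0.0069, 0.0, -0.0193] [0.02, -3.32, -0.01]
[-0.008, 0.0, -0.0189] [0.02, -3.32, -0.01]
[-0.0091, 0.0, -0.0184] [0.02, -3.32, -0.01]

[-0.0052, -0.0, 0.0046] [0.0, -4.17, 0.0]
[-0.0048, -0.0, 0.005] [0.0, -4.17, 0.0]
[-0.0044, -0.0, 0.0053] [0.0, -4.17, 0.0]
[-0.004, -0.0, 0.0056] [0.0, -4.17, 0.0]
[-0.0036, -0.0, 0.0059] [0.0, -4.17, 0.0]
[-0.0032, -0.0, 0.0062] [0.0, -4.17, 0.0]
[-0.004, 0.0, 0.004] [0.0, 0.0, 0.0]
[-0.004, 0.0, 0.004] [0.0, 0.0, 0.0]
[-0.004, 0.0, 0.004] [0.0, 0.0, 0.0]
```

>>> {"method": "play_rows", "body": {"series": [[255,0,0,-0.01,0,0,0],[255,-0.003,0,-0.02,0,-3.3,0],[255,-0.0046,0,-0.02,0,-3.3,0],[255,-0.006,0,-0.02,0,-3.3,0],[255,-0.007,0,-0.019,0,-3.3,0],[255,-0.008,0,-0.019,0,-3.3,0],[255,-0.009,0,-0.0185,0,-3.3,0]]}}

```text
time_s: 11.1
tool_pos: [0.5236, -0.1432, 0.1072]
ee_rot: [[0.939, -0.033, -0.342], [-0.031, -0.999, 0.009], [-0.342, 0.002, -0.94]]
ft_force: [0.5, 0.2, -1.6]
width: 0.0002
gripper_force: 0.0
```

>>> {"method": "play_rows", "body": {"series": [[255,-0.005,0,0.0046,0,-4.2,0],[255,-0.0048,0,0.005,0,-4.2,0],[255,-0.0044,0,0.0053,0,-4.2,0],[255,-0.004,0,0.0056,0,-4.2,0],[255,-0.0036,0,0.006,0,-4.2,0],[255,-0.003,0,0.006,0,-4.2,0],[255,0,0,0,0,0,0],[255,0,0,0,0,0,0]]}}

```text
time_s: 11.9
tool_pos: [0.4859, -0.142, 0.0904]
ee_rot: [[0.707, -0.033, -0.707], [-0.024, -0.999, 0.022], [-0.707, 0.002, -0.707]]
ft_force: [0.4, -1.1, -1.0]
width: 0.0002
gripper_force: 0.0
```

```bash
python3 - <<'E'
from h import *
trep(); tplan([-60,-12.5,99],45,3)
E
```

```text
tip [-76.  -12.9 107.1]
11.9 [-59.3 -12.8  90.4] 45.0 F [ 0.41 -1.14 -1.03] q [-0.38  0.88  1.12 -0.26  1.89  1.24] w 0.0002
[-0.0019, 0.0001, 0.0057] [0.01, -0.0, -0.04]
[-0.0019, 0.0001, 0.0057] [0.01, -0.0, -0.04]
[-0.0019, 0.0001, 0.0057] [0.01, -0.0, -0.04]
```

>>> {"method": "play_rows", "body": {"series": [[255,0.0025,0,0.0028,0,0,0],[255,0.0025,0,0.0028,0,0,0],[255,-0.0055,0,0.0057,0,0,0],[255,-0.0055,0,0.0057,0,0,0],[255,0,0,0,0,0,0]]}}

```text
time_s: 12.4
tool_pos: [0.4689, -0.1415, 0.0829]
ee_rot: [[0.706, -0.033, -0.708], [-0.025, -0.999, 0.022], [-0.708, 0.002, -0.706]]
ft_force: [0.3, 0.1, -0.2]
width: 0.0001
gripper_force: 0.0
```

```bash
python3 - <<'E'
from h import *
trep()
E
```

```text
tip [-59.  -12.9  99.6]
12.4 [-42.3 -12.8  82.9] 45.1 F [ 0.26  0.05 -0.2 ] q [-0.39  0.85  1.19 -0.26  1.85  1.24] w 0.0001
```

>>> {"method": "play_rows", "body": {"series": [[255,-0.0021,0,0.0021,0,0,0],[255,-0.0021,0,0.0021,0,0,0],[255,0,0,0,0,0,0]]}}

```text
time_s: 12.7
tool_pos: [0.4636, -0.1414, 0.0824]
ee_rot: [[0.706, -0.032, -0.707], [-0.024, -0.999, 0.021], [-0.707, 0.002, -0.707]]
ft_force: [4.4, -1.2, -4.0]
width: 0.0005
gripper_force: 2.4
```

The reaction is now purely along the finger's upper face at about 6 N, so the lip is lifting. I'll carry on in small steps.

>>> {"method": "play_rows", "body": {"series": [[255,-0.0018,0,0.001,0,0,0],[255,0,0,0,0,0,0]]}}

```text
time_s: 12.9
tool_pos: [0.4614, -0.1413, 0.0832]
ee_rot: [[0.706, -0.033, -0.708], [-0.024, -0.999, 0.022], [-0.708, 0.002, -0.706]]
ft_force: [2.8, 0.1, -3.7]
width: 0.0002
gripper_force: 2.3
```

>>> {"method": "play_rows", "body": {"series": [[255,-0.0018,0,0.001,0,0,0],[255,0,0,0,0,0,0]]}}

```text
time_s: 13.1
tool_pos: [0.4597, -0.1412, 0.0838]
ee_rot: [[0.706, -0.032, -0.707], [-0.024, -0.999, 0.021], [-0.708, 0.002, -0.707]]
ft_force: [5.0, -0.1, -3.8]
width: 0.0005
gripper_force: 3.2
```

>>> {"method": "play_rows", "body": {"series": [[255,-0.0018,0,0.001,0,0,0],[255,0,0,0,0,0,0]]}}

```text
time_s: 13.3
tool_pos: [0.4579, -0.1412, 0.0845]
ee_rot: [[0.707, -0.032, -0.707], [-0.025, -0.999, 0.021], [-0.707, 0.002, -0.707]]
ft_force: [6.6, 0.7, -3.5]
width: 0.0005
gripper_force: 3.6
```

>>> {"method": "play_rows", "body": {"series": [[255,-0.0017,0,0.0012,0,0,0],[255,0,0,0,0,0,0]]}}

```text
time_s: 13.5
tool_pos: [0.4558, -0.1411, 0.0849]
ee_rot: [[0.707, -0.032, -0.707], [-0.025, -0.999, 0.021], [-0.707, 0.002, -0.707]]
ft_force: [7.0, -0.3, -2.8]
width: 0.0004
gripper_force: 3.5
```

>>> {"method": "play_rows", "body": {"series": [[255,-0.0015,0,0.0014,0,0,0],[255,0,0,0,0,0,0]]}}

```text
time_s: 13.7
tool_pos: [0.4537, -0.1411, 0.0849]
ee_rot: [[0.707, -0.032, -0.707], [-0.025, -0.999, 0.021], [-0.707, 0.002, -0.707]]
ft_force: [6.1, -1.0, -2.6]
width: 0.0004
gripper_force: 3.4
```

>>> {"method": "play_rows", "body": {"series": [[255,-0.0015,0,0.0014,0,0,0],[255,-0.0014,0,0.0014,0,0,0],[255,0,0,0,0,0,0]]}}

```text
time_s: 14.0
tool_pos: [0.4496, -0.1409, 0.0851]
ee_rot: [[0.706, -0.032, -0.707], [-0.025, -0.999, 0.021], [-0.707, 0.002, -0.707]]
ft_force: [6.2, -1.4, -2.3]
width: 0.0001
gripper_force: 3.2
```

>>> {"method": "play_rows", "body": {"series": [[255,-0.0014,0,0.0014,0,0,0],[255,0,0,0,0,0,0]]}}

```text
time_s: 14.2
tool_pos: [0.4476, -0.1408, 0.0851]
ee_rot: [[0.706, -0.032, -0.707], [-0.025, -0.999, 0.021], [-0.707, 0.002, -0.707]]
ft_force: [5.4, -0.7, -2.0]
width: 0.0004
gripper_force: 3.2
```

>>> {"method": "play_rows", "body": {"series": [[255,-0.0011,0,0.0011,0,0,0],[255,0,0,0,0,0,0]]}}

```text
time_s: 14.4
tool_pos: [0.4461, -0.1408, 0.0851]
ee_rot: [[0.706, -0.032, -0.707], [-0.025, -0.999, 0.021], [-0.707, 0.002, -0.707]]
ft_force: [6.6, -0.7, -1.9]
width: 0.0004
gripper_force: 3.2
```

>>> {"method": "play_rows", "body": {"series": [[255,-0.0011,0,0.0011,0,0,0],[255,0,0,0,0,0,0]]}}

```text
time_s: 14.6
tool_pos: [0.4446, -0.1407, 0.0851]
ee_rot: [[0.706, -0.032, -0.707], [-0.025, -0.999, 0.021], [-0.707, 0.002, -0.707]]
ft_force: [6.3, -1.2, -2.4]
width: 0.0002
gripper_force: 3.3
```

>>> {"method": "play_rows", "body": {"series": [[255,-0.0011,0,0.0011,0,0,0],[255,0,0,0,0,0,0]]}}

```text
time_s: 14.8
tool_pos: [0.4436, -0.1407, 0.0851]
ee_rot: [[0.708, -0.032, -0.706], [-0.025, -0.999, 0.021], [-0.706, 0.003, -0.708]]
ft_force: [9.6, -0.6, -1.7]
width: 0.0005
gripper_force: 5.1
```

>>> {"method": "play_rows", "body": {"series": [[255,-0.0005,0,0.0005,0,0,0],[255,0,0,0,0,0,0]]}}

```text
time_s: 15.0
tool_pos: [0.4435, -0.1407, 0.0851]
ee_rot: [[0.709, -0.032, -0.704], [-0.025, -0.999, 0.021], [-0.705, 0.003, -0.709]]
ft_force: [13.2, 0.4, -1.8]
width: 0.0003
gripper_force: 6.5
```

The lever is against its end stop: +3.6 N for 0.1 mm, after the expected 15 mm of travel. I'll withdraw along the same path.

>>> {"method": "play_rows", "body": {"series": [[255,0.0025,0,-0.0025,0,0,0],[255,0.003,0,-0.003,0,0,0],[255,0.0035,0,-0.0025,0,0,0],[255,0.0035,0,-0.0025,0,0,0],[255,0.0035,0,-0.0025,0,0,0],[255,0.004,0,-0.0035,0,0,0],[255,0.005,0,-0.005,0,0,0],[255,0.007,0,-0.007,0,0,0]]}}

```text
time_s: 15.8
tool_pos: [0.4851, -0.142, 0.0827]
ee_rot: [[0.705, -0.033, -0.709], [-0.025, -0.999, 0.022], [-0.709, 0.002, -0.705]]
ft_force: [1.4, 0.2, 0.2]
width: 0.0005
gripper_force: 0.0
```

```bash
python3 - <<'E'
from h import *
trep(); tplan([-130,-12.5,140],40,4)
E
```

```text
tip [-75.2 -12.9  99.3]
15.8 [-58.5 -12.9  82.7] 45.2 F [1.36 0.25 0.22] q [-0.38  0.89  1.12 -0.26  1.88  1.24] w 0.0005
[0.003, 0.0001, -0.0169] [0.01, 1.29, -0.03]
[0.0034, 0.0001, -0.0168] [0.01, 1.29, -0.03]
[0.0037, 0.0001, -0.0167] [0.01, 1.29, -0.03]
[0.0041, 0.0001, -0.0167] [0.01, 1.29, -0.03]
```

>>> {"method": "play_rows", "body": {"series": [[255,0.004,0,-0.015,0,0,0],[255,0.005,0,-0.017,0,0,0],[255,0.005,0,-0.017,0,0,0],[255,0.004,0,-0.015,0,0,0],[255,0,0,0,0,0,0],[255,0,0,0,0,0,0]]}}

```text
time_s: 16.4
tool_pos: [0.5425, -0.1437, 0.1144]
ee_rot: [[0.705, -0.032, -0.709], [-0.024, -0.999, 0.022], [-0.709, 0.002, -0.705]]
ft_force: [-0.5, 0.4, -0.4]
width: 0.0001
gripper_force: 0.0
```

```bash
python3 - <<'E'
from h import *
import cv2
trep(); w=robot.snapshot("wrist"); d=robot.snapshot("side"); s=robot.snapshot("scene")
up=lambda x,W,H:cv2.resize(x,(W,H),interpolation=cv2.INTER_CUBIC)
cv2.imwrite("pics/m5.png",np.vstack([up(w[170:260,220:430],800,343),np.hstack([up(d[120:230,260:430],400,257),up(s[120:230,200:370],400,257)])]))
E
```

```text
tip [-132.7  -12.9  131. ]
16.4 [-115.9  -12.9  114.4] 45.1 F [-0.55  0.45 -0.36] q [-0.36  0.99  0.84 -0.26  2.06  1.21] w 0.0001
```

View pics/m5.png

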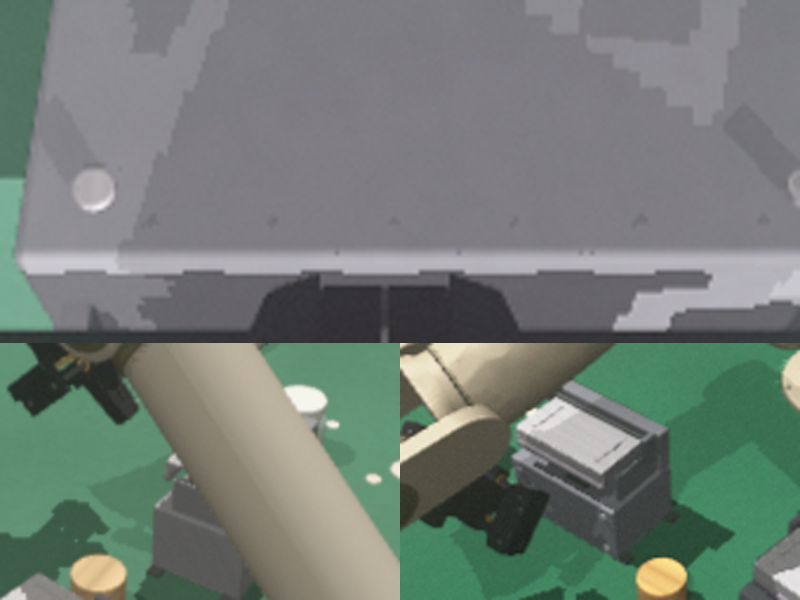

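The flap is shut in the scene panel at about (585,430), the tool is clear of everything, and nothing nearby has moved. Handing in.

```bash
python3 -c "
from rig import robot
print(robot.close_job())"
```

```text
the job is handed in; nothing more can be done
None
```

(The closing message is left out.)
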